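# Open the push-and-turn tablet bottle in the one-handed bottle holder

### The arm

A 7-joint arm with a two-finger parallel gripper is mounted at the origin on a cart in front of the work surface, level with it; the furniture and walls round the work are solid. World frame = base frame: x ahead of the robot, y to its left, z up, the work surface at z = 0. Lengths are in m, angles in rad, forces in N, time in s.
With the tool pointing down it reaches from about 0.425 to 0.875 m from the base axis. Payload 4.7 kg.
Tool frame: the origin (TCP) lies on the centre line of the jaws, within the pads' length; the fingertips stand ahead of it and the grasp point (between the pads) lies 2 mm behind it (nose_length is the z of the fingertips in the tool frame, in m); z points along the fingers, y is the line along which they close (so a half turn about z gives the same grasp; the last joint's range is limited). The gripper opens to 87 mm and grips with 3 to 60 N. Pads are 19 mm wide; open, the fingers measure 117 mm over their backs; the gripper's body (75 mm by 190 mm) begins 51 mm behind the grasp point.
Start: joints at [1.262, 0.321, -0.07, 1.45, 0.023, 1.371, -0.057], TCP at [0.206, -0.616, 0.21] pointing down, gripper open.
Joint ranges: [-2.86, 2.86], [-0.3, 2.09], [-1.38, 1.24], [0.06, 2.45], [-1.56, 4.7], [0.09, 2.05], [-2.69, 2.69]. Speed limits (rad/s): [2.57, 2.57, 3.14, 3.14, 3.14, 3.14, 3.14].

### API

Orientations are given as a rotation vector (axis times angle).
In Python, from bench import * gives the robot as it stands.
- The arm moves only by the tool send_rows, never from a script. Its arguments are lists of equal length, an entry for each row: "xyz": the shift along the tool's x, y, z in mm, a list of three; "dr": the turn, a rotation vector about the tool's x, y, z in rad, a list of three. A call has exactly 10 rows; each row is the pose to reach, as a shift and turn from the pose commanded when the call began, along the tool's axes at that moment; what a row does not reach only later rows make up. A row lasts 1/12 s, in which the tool goes at most 41.7 mm and 7.16 degrees, less where a joint would pass 70% of its speed; a pose out of reach is approached as far as the arm can. A call with a gripper value outside its range is refused whole. "jaw" is the finger opening in mm, from 0 to 87, set as the call begins (left out, the last holds). The fingers move at their own pace and stop on an object; "grip_force" is the grip in N (left out, the last holds). Time passes only in rows, so rows that repeat a pose let the fingers close, or fill a call up. It gives the time, the measured TCP pose, the force, the opening and the grip force at its end, in the units of the state.
- get_state(): the state, without advancing time (a new reading comes with each control period).
- get_image(name): name is "side" or "top"; returns the picture (480x640x3 uint8, red, green, blue); there is no depth.
- calibration(name): a dict with "vfov" (degrees; the focal length in pixels is half the picture's height over the tangent of half this angle, whatever the lens; pixels are square), "cx", "cy" (the principal point, pixels), "k1" (the pictures are not rectified: a ray, as slopes to the right and down, at radius r is drawn at 1 + k1 r^2 times it, then the intrinsics apply), "rvec" (rotation vector, rad) and "tvec" (3), from world to camera coordinates, as OpenCV has them. Camera axes: x right, y down, z forward; pixel columns grow to the right and rows downward; lengths in m; the calibration is good to about 2 mm. A picture is of the moment at which its call begins. calibration takes no time and is no camera call.
- close_job(): hands the job in; it is judged then, once.
The state is a dict: "time": time; "joint_positions": joint angles; "qd": joint speeds; "joint_torque": joint torques, N m; "position": TCP position; "tool_rot": TCP orientation; "ft_force": force on the tool from outside, world axes, zero at the start; "torque": the same for the moment, N m; "grip_width": opening from 0.0 (shut) to 1.0 (fully open); "grip_force": force on a finger pad.
Only numpy, scipy, OpenCV 4.12 (cv2) and the standard library are available. Lean on these libraries where they do the work, as an engineer would, in place of code of your own. Each camera call takes 0.05 s, during which the arm holds its last target. There are 200 camera calls.

### The job

Stand the square brown tablet bottle, still closed, fully down in the square socket of the bottle holder, so that it cannot turn. Then open its safety cap: press the cap down, turn it anticlockwise (seen from above) until it is free of the neck, and lift it straight off. Finish while still holding the cap level in the gripper, about 6 cm above the open bottle, which stays seated in the holder; leave the other bottles, the pots and the drinking glass where they stand.

Things in the scene. Friction and masses are not known exactly. Their poses are not given: they have to be found in the camera images.
- bottle: Square brown bottle, plain paper label, upright, 0.15 to 0.31 kg. Body 60 x 60 mm, upright edges rounded 11 mm, straight sides to z 70, shoulder to z 83, round neck 33 mm across, rim at z 107.5 mm; 122 mm tall with its cap. Origin: centre of the underside; x, y square to the sides (a quarter turn makes no difference). It stands in one of three places in a row with the syrup bottle and the big pot.
- cap: White ribbed round cap, 50 mm across, 30 mm tall, 30 g, locked on the bottle's neck; the bottle can be carried by it. Origin: on the axis at the skirt's lower edge, 92 mm above the bottle's underside while locked (9 mm above the shoulder's top); z up; x along the bottle's x while locked, with about 2 degrees of play each way.
- cap_top (a point): Centre of the cap's top, 30 mm above its origin, with two raised arrows round it. Held down, the cap turns anticlockwise from above: its three inner lugs are clear of the neck's hooks from 40 degrees on and meet a stop at about 82 degrees, so turn about 60 degrees, then lift. Not pressed, or clockwise, it stays locked.
- cap_liner (a joint): Sprung disc inside the cap (m): about 0 while locked, when it pushes the cap up with 3 N; negative as the cap is pressed down (1 N more per mm), -0.0085 at its end (about 11.5 N); +0.003 once the cap is off. The hooks are 4.5 mm deep: the lugs pass them only while the cap is held down, 6 to 7.5 mm is good.
- holder: Grey bottle holder fixed to the table: base 104 x 104 x 6 mm with a round suction foot at each corner (130 mm over all), on it a square socket 86 mm wide outside, 64 x 64 mm inside, mouth at z 24 mm with a 3 mm lead-in chamfer, floor at z 6 mm, where the seated bottle's underside comes to rest (cap top then at 128 mm). Origin: centre of the underside; x, y square to the walls.
- syrup_bottle: Round brown syrup bottle with a narrow white cap, 56 mm across, 121 mm tall, loose bystander. Origin: centre of the underside.
- big_pot: Round white supplement pot with a white lid, 70 mm across, 106 mm tall, loose bystander. Origin: centre of the underside.
- tumbler: Clear drinking glass, 77 mm across, 89 mm tall, loose bystander. Origin: centre of the underside.
- small_pot: Round white supplement pot with a white lid, 52 mm across, 82 mm tall, loose bystander. Origin: centre of the underside.
Not all that is in view belongs to the job. Of the things shaped like the cap, the white one is meant.

How it is judged:
By the outcome, as a careful person would: the job done as asked, in the order asked, and still so for the second after the job is handed in, while the arm keeps its last pose, push and grip.
It also fails if it takes over 38 s, if anything falls off the work surface, if the arm or the gripper's body presses on something with over 40 N, if the wrist force passes 120 N, or if a joint passes its speed limit or range.

## Working session

There is one attempt and no reset: what is moved stays moved. The work goes in short steps, Python scripts to look and compute and a tool call to move; the robot and the scene stay as the last step left them, time stands still between calls to the robot, and variables do not carry over. Pictures are saved under pics/ and viewed, at most 10 in all, crops included, and the job is handed in when it is done.

Besides the shell and the picture viewer there is one more tool, called after "Request:" by a JSON object that holds its "api" and its "payload", one argument or row to a line. send_rows: Moves the arm, as the interface text tells. Its arguments: {"type":"object","properties":{"xyz":{"type":"array"},"dr":{"type":"array"},"jaw":{"type":"number"},"grip_force":{"type":"number"}},"required":["xyz","dr"]}

```bash
mkdir -p pics; cat > h.py <<'E'
from bench import *
import numpy as np, cv2
from scipy.spatial.transform import Rotation as R
def cam(n):
    c=calibration(n); f=240/np.tan(np.radians(c["vfov"])/2)
    K=np.array([[f,0,c["cx"]],[0,f,c["cy"]],[0,0,1.]]); D=np.array([c["k1"],0,0,0,0.])
    return K,D,np.array(c["rvec"],float),np.array(c["tvec"],float)
def proj(n,P):
    K,D,r,t=cam(n); return cv2.projectPoints(np.array(P,float).reshape(-1,1,3),r,t,K,D)[0].reshape(-1,2)
def ray(n,uv,z):
    K,D,r,t=cam(n); p=cv2.undistortPoints(np.array(uv,float).reshape(-1,1,2),K,D).reshape(-1,2)
    Rm=R.from_rotvec(r).as_matrix(); C=-Rm.T@t; d=np.c_[p,np.ones(len(p))]@Rm
    return C+d*((z-C[2])/d[:,2])[:,None]
def shot(n,f,crop=None,s=1):
    im=get_image(n)
    if crop: x0,y0,x1,y1=crop; im=im[y0:y1,x0:x1]
    cv2.imwrite(f,cv2.resize(im,None,fx=s,fy=s,interpolation=cv2.INTER_CUBIC)[:,:,::-1])
E
python3 - <<'E'
from h import *
shot("top","pics/t0.png"); shot("side","pics/s0.png")
s=get_state(); print(s)
for n in("top","side"):
    c=calibration(n); print(c, -R.from_rotvec(c["rvec"]).as_matrix().T@np.array(c["tvec"]))
print(R.from_rotvec(s["tool_rot"]).as_matrix().round(3))
import bench; print([k for k in dir(bench) if k[0]!='_'])
print(globals().get("nose_length"))
E
```

```text
{'time': 0.1, 'joint_positions': array([ 1.26209974,  0.32177481, -0.07006884,  1.45154097,  0.02262496,
        1.37080593, -0.05692978]), 'qd': array([ 0.00182273, -0.0014123 , -0.00085472, -0.00232243,  0.0003582 ,
        0.00182547,  0.00019119]), 'joint_torque': array([-1.66609411e-04, -4.92572379e+01, -4.05823784e-01, -3.13396668e+01,
       -6.41825167e-02,  3.95200239e-02,  7.69706185e-05]), 'position': array([ 0.20596455, -0.6159633 ,  0.20945999]), 'tool_rot': array([-3.09909199e+00, -5.04557579e-01,  6.27880287e-04]), 'ft_force': array([ 0.02477462, -0.32536858, -0.03326172]), 'torque': array([ 0.03587992, -0.00692466, -0.02699675]), 'grip_force': 0.0, 'grip_width': 0.9992738761667571}
{'vfov': 53.592032612991304, 'cx': 318.28033054697283, 'cy': 241.878660531468, 'k1': -0.030551115360258636, 'rvec': array([ 2.17795307, -2.15089933,  0.10098283]), 'tvec': array([-0.00787979,  0.50831932,  0.96747203])} [ 0.40686211 -0.01127656  1.01429228]
{'vfov': 51.77539704058295, 'cx': 315.1763734053618, 'cy': 234.89664032361344, 'k1': -0.05869029362335357, 'rvec': array([ 2.04454798, -0.04831168,  0.03379306]), 'tvec': array([-0.51730305,  0.09298853,  0.98901537])} [ 0.47393344 -0.86175463  0.53587943]
[[ 0.948  0.317 -0.001]
 [ 0.317 -0.948  0.002]
 [-0.    -0.002 -1.   ]]
['MotionError', 'calibration', 'close_job', 'get_image', 'get_state', 'nose_length']
0.017
```

View pics/t0.png

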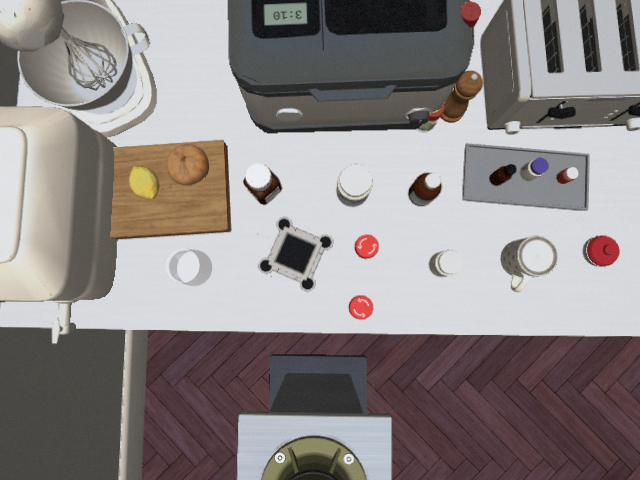

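View pics/s0.png

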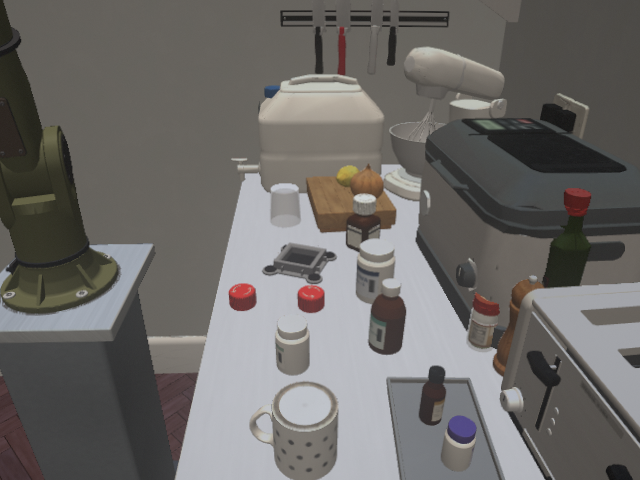

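The row holds three candidates in the top view: (262,177), brown with a wide white cap; (355,183), the white pot; and (427,187), brown and round with a narrow cap. Smaller brown bottles stand in the tray at (503,173). Caps that could be confused with the right one are red, at (367,246), (361,307) and (602,250). I choose (262,177), which is (363,222) in the side view. The holder is at (297,253).

```bash
python3 - <<'E'
from h import *
a=get_image("top")[145:295,225:345]; b=get_image("side")[185:290,255:405]
a=cv2.resize(a,None,fx=3.5,fy=3.5,interpolation=cv2.INTER_CUBIC)   # 420x525
b=cv2.resize(b,None,fx=2.5,fy=2.5,interpolation=cv2.INTER_CUBIC)
o=np.zeros((525,800,3),np.uint8); o[:,:420]=a; o[:b.shape[0],424:424+b.shape[1]]=b[:,:375]
cv2.imwrite("pics/c.png",o[:,:,::-1])
E
```

```text
(no output)
```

View pics/c.png

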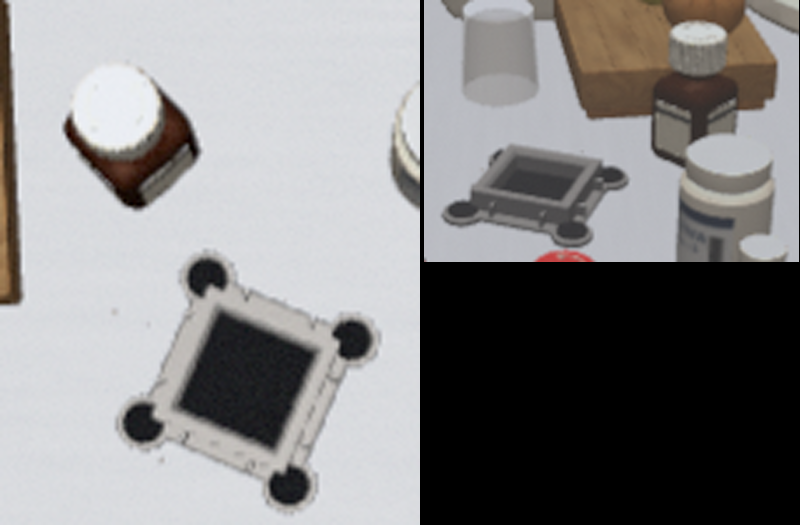

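The crop confirms it: a brown square body with a white ribbed cap. The cap top is at crop (117,106), and the base corners are at (137,207) and (199,152). The holder's feet are at (208,276), (352,339), (289,487) and (143,422).

```bash
cat >> h.py <<'E'
def rsq(x,y,th,z,a=.03,r=.011):
    t=np.linspace(0,np.pi/2,6); c=np.c_[np.cos(t),np.sin(t)]*r+(a-r)
    P=np.vstack([c@R.from_euler('z',k*90,degrees=True).as_matrix()[:2,:2].T for k in range(4)])
    P=P@np.array([[np.cos(th),np.sin(th)],[-np.sin(th),np.cos(th)]])+[x,y]
    return np.c_[P,np.full(len(P),z)]
def circ(x,y,z,r):
    t=np.linspace(0,2*np.pi,40); return np.c_[x+r*np.cos(t),y+r*np.sin(t),0*t+z]
def fill(n,parts,up=4):
    m=np.zeros((480*up,640*up),np.uint8)
    for P in parts: cv2.fillConvexPoly(m,cv2.convexHull(((proj(n,P)+.5)*up-.5).round().astype(np.int32)),1)
    return cv2.resize(m.astype(np.float32),(640,480),interpolation=cv2.INTER_AREA)
def bottle(n,x,y,th,z=0):
    return fill(n,[np.vstack([rsq(x,y,th,z),rsq(x,y,th,z+.07)]),np.vstack([circ(x,y,z+.092,.025),circ(x,y,z+.122,.025)]),np.vstack([rsq(x,y,th,z+.07),circ(x,y,z+.083,.0165)])])
E
python3 - <<'E'
from h import *
from scipy.optimize import minimize
c=lambda p:np.array(p)/3.5+[225,145]-.36
print("cap top",ray("top",c([[117,106]]),.122), "side",ray("side",[[364,198]],.122))
f=ray("top",c([[208,276],[352,339],[289,487],[143,422]]),.006)
ctr=f.mean(0); d=f-ctr; print("holder",ctr,np.linalg.norm(d,axis=1),np.degrees(np.arctan2(d[:,1],d[:,0]))%90-45)
s=c([[218,308],[320,350],[277,452],[177,405]])
for z in(.006,.024):
    g=ray("top",s,z); d=g-g.mean(0); print(z,g.mean(0),np.linalg.norm(np.diff(g,axis=0),axis=1),np.degrees(np.arctan2(d[:,1],d[:,0]))%90-45)
e=ray("top",c([[137,207],[199,152]]),0); d=e[1]-e[0]; print("edge",np.degrees(np.arctan2(d[1],d[0]))%90)
im=get_image("top").astype(float); sat=im.max(2)-im.min(2)
win=np.zeros((480,640),bool); win[158:208,238:288]=1
brown=((im.max(2)<150)&win)
x0=ray("top",c([[117,106]]),.122)[0]
def cost(p):
    x,y,th=p; m=bottle("top",x,y,th); capm=fill("top",[np.vstack([circ(x,y,.092,.025),circ(x,y,.122,.025)])])
    body=np.clip(m-capm,0,1)
    lab=(im.sum(2)>560) # bright
    # brown must be in body; background (bright) must not be, except label
    return (np.abs(body-brown)[win]).sum()
best=min(((cost([x0[0]+dx,x0[1]+dy,np.radians(a)]),x0[0]+dx,x0[1]+dy,a) for a in range(0,90,5) for dx in(-.004,0,.004) for dy in(-.004,0,.004)))
r=minimize(cost,[best[1],best[2],np.radians(best[3])],method="Nelder-Mead",options=dict(initial_simplex=np.array([best[1],best[2],np.radians(best[3])])+np.array([[0,0,0],[.003,0,0],[0,.003,0],[0,0,.1]])))
print("fit",best,r.x,np.degrees(r.x[2]),r.fun)
E
```

```text
cap top [[0.62632289 0.11478311 0.122     ]] side [[0.6281255  0.11257189 0.122     ]]
holder [0.48522368 0.04688556 0.006     ] [0.06887533 0.06822183 0.06920449 0.06844527] [-23.15818618 -22.40788461 -22.97027609 -22.68557669]
0.006 [0.48647057 0.0468943  0.006     ] [0.0674923  0.06726512 0.06722989] [-21.06399296 -22.56946986 -22.50247261 -23.78602831]
0.024 [0.4850494  0.04585584 0.024     ] [0.06628743 0.0660643  0.0660297 ] [-21.06399296 -22.56946986 -22.50247261 -23.78602831]
edge 42.92271735378963
fit (np.float32(95.1875), np.float64(0.630322894631228), np.float64(0.11878311180222675), 45) [0.62982742 0.11854121 0.77030659] 44.13531639483455 90.5
```

Request:
{"api": "send_rows", "payload": {
  "xyz": [
    [25,-22,0],
    [55,-49,0],
    [87,-77,0],
    [119,-105,0],
    [150,-133,0],
    [182,-161,0],
    [213,-189,0],
    [245,-217,0],
    [276,-245,0],
    [305,-270,0]
  ],
  "dr": [
    [0,0,0],
    [0,0,0],
    [0,0,0],
    [0,0,0],
    [0,0,0],
    [0,0,0],
    [0,0,0],
    [0,0,0],
    [0,0,0],
    [0,0,0]
  ],
  "jaw": 87,
  "grip_force": 40
}}

```text
time: 1.08
position: [0.41, -0.2621, 0.2106]
tool_rot: [3.1, 0.504, 0.0]
ft_force: [0.5, -0.4, 0.1]
grip_width: 0.999
grip_force: 0.0
```

```bash
python3 - <<'E'
from h import *
s=get_state(); print(s["time"],s["position"],s["joint_positions"].round(2),R.from_rotvec(s["tool_rot"]).as_matrix().round(3))
for z in(0,.1,.2): print(z,ray("top",[[260,128],[245,95],[290,115],[352,98],[410,125],[188,163],[355,183]],z)[:,:2].round(3).tolist())
E
```

```text
1.0833 [ 0.41004078 -0.26205072  0.21064987] [ 0.9  -0.01 -0.38  1.83 -0.    1.32 -0.73] [[ 0.948  0.317  0.   ]
 [ 0.317 -0.948 -0.001]
 [-0.     0.001 -1.   ]]
0 [[0.762, 0.131], [0.838, 0.166], [0.793, 0.065], [0.833, -0.072], [0.772, -0.2], [0.682, 0.287], [0.641, -0.079]]
0.1 [[0.727, 0.117], [0.795, 0.149], [0.754, 0.057], [0.791, -0.066], [0.736, -0.181], [0.655, 0.258], [0.618, -0.073]]
0.2 [[0.692, 0.103], [0.753, 0.131], [0.716, 0.05], [0.749, -0.06], [0.7, -0.163], [0.627, 0.228], [0.595, -0.066]]
```

Request:
{"api": "send_rows", "payload": {
  "xyz": [
    [25,-22,0],
    [56,-50,0],
    [88,-78,0],
    [119,-105,0],
    [150,-133,0],
    [182,-161,0],
    [213,-189,0],
    [245,-217,0],
    [277,-245,0],
    [305,-270,0]
  ],
  "dr": [
    [0,0,0],
    [0,0,0],
    [0,0,0],
    [0,0,0],
    [0,0,0],
    [0,0,0],
    [0,0,0],
    [0,0,0],
    [0,0,0],
    [0,0,0]
  ]
}}

```text
time: 1.92
position: [0.614, 0.0905, 0.2104]
tool_rot: [3.101, 0.504, 0.0]
ft_force: [0.4, 0.2, -0.5]
grip_width: 1.001
grip_force: 0.0
```

```bash
python3 - <<'E'
from h import *
s=get_state(); M=R.from_rotvec(s["tool_rot"]).as_matrix(); print(s["time"],s["position"],s["joint_positions"].round(2),M.round(3))
print(M.T@(np.array([.627,.1137,.108])-s["position"])*1000)
shot("side","pics/s1.png",(250,130,510,325),3)
print((proj("side",[s["position"]+[0,0,-.017]])-[250,130])*3, (proj("side",[[.627,.1137,.122]])-[250,130])*3)
E
```

```text
1.9167 [0.614004   0.09046861 0.21041434] [ 0.37  0.33 -0.7   1.51  0.22  1.38 -1.59] [[ 0.949  0.317  0.   ]
 [ 0.317 -0.949 -0.   ]
 [ 0.     0.    -1.   ]]
[ 19.6607085  -17.95464267 102.41278506]
[[330.78721135 120.18097974]] [[340.22495882 203.41106529]]
```

View pics/s1.png

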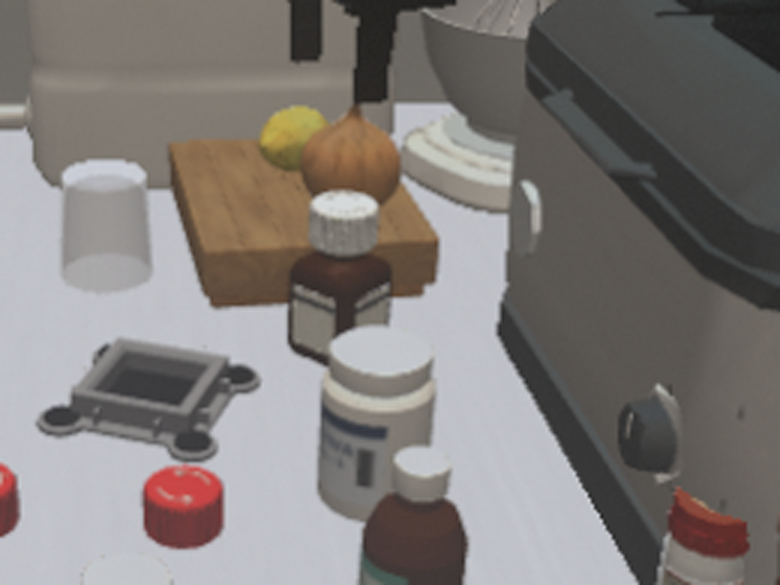

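The cap top is at about (344,208), next to its prediction of (340,203). The fingertips appear at (306,60) and (370,100), about 40 crop pixels higher than predicted, so I check that before descending.

```bash
python3 - <<'E'
from h import *
s=get_state(); M=R.from_rotvec(s["tool_rot"]).as_matrix(); p=s["position"]
P=[p+M@[0,sg*y,z] for y in(.0435,.0585) for sg in(-1,1) for z in(.017,-.002,-.053)]
print(((proj("side",P)-[320,100])*8).round()); 
shot("side","pics/s2.png",(320,100,400,170),8)
E
```

```text
[[250. 496.]
 [252. 428.]
 [259. 240.]
 [401. 605.]
 [405. 533.]
 [416. 332.]
 [226. 479.]
 [228. 412.]
 [234. 225.]
 [429. 625.]
 [434. 552.]
 [445. 350.]]
```

View pics/s2.png

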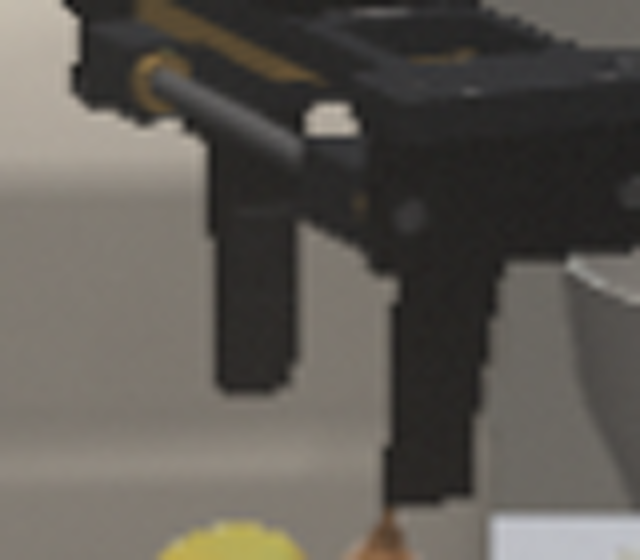

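The whole gripper appears about 29 mm higher than reported. I'll centre over the cap, go partway down to a height that stays clear, and check with both cameras.

Request:
{"api": "send_rows", "payload": {
  "xyz": [
    [4,-4,0],
    [12,-11,5],
    [20,-18,12],
    [20,-18,20],
    [20,-18,28],
    [20,-18,36],
    [20,-18,44],
    [20,-18,50],
    [20,-18,53],
    [20,-18,53]
  ],
  "dr": [
    [0,0,0],
    [0,0,0],
    [0,0,0],
    [0,0,0],
    [0,0,0],
    [0,0,0],
    [0,0,0],
    [0,0,0],
    [0,0,0],
    [0,0,0]
  ]
}}

```text
time: 2.85
position: [0.6259, 0.1117, 0.1564]
tool_rot: [3.101, 0.504, -0.002]
ft_force: [-0.4, -0.4, -0.0]
grip_width: 1.0
grip_force: 0.0
```

```bash
python3 - <<'E'
from h import *
s=get_state(); M=R.from_rotvec(s["tool_rot"]).as_matrix(); p=s["position"]; print(p,s["joint_positions"])
P=[p+M@[0,sg*y,z] for y in(.0435,.0585) for sg in(-1,1) for z in(.017,)]
a=get_image("side")[120:220,310:420]; b=get_image("top")[110:210,200:310]
o=np.vstack([cv2.resize(q,None,fx=5,fy=5,interpolation=cv2.INTER_CUBIC)[:300] if 0 else cv2.resize(q,None,fx=3.6,fy=3.6,interpolation=cv2.INTER_CUBIC) for q in(a,)])
o=np.hstack([o,cv2.resize(b,None,fx=3.6,fy=3.6,interpolation=cv2.INTER_CUBIC)])
print(((proj("side",P)-[310,120])*3.6).round().tolist(), ((proj("top",P)-[200,110])*3.6+[396,0]).round().tolist())
cv2.imwrite("pics/b3.png",o[:,:,::-1])
E
```

```text
[0.625895   0.11169461 0.15640453] [ 0.3180307   0.40236571 -0.68938694  1.53932205  0.26176607  1.29576189
 -1.65239047]
[[161.0, 229.0], [226.0, 281.0], [150.0, 221.0], [238.0, 291.0]] [[527.0, 252.0], [686.0, 202.0], [500.0, 260.0], [713.0, 193.0]]
```

View pics/b3.png

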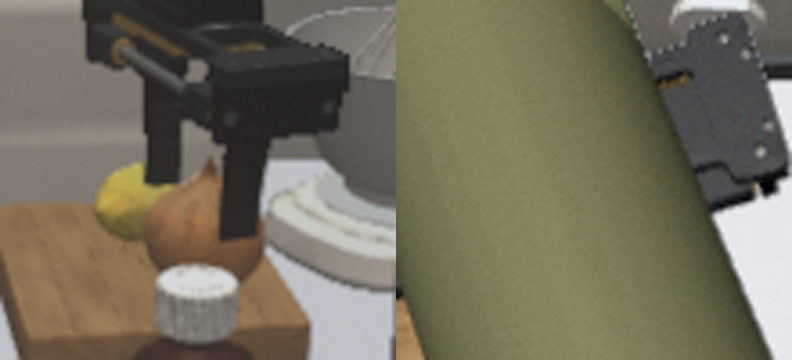

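```bash
python3 - <<'E'
from h import *
s=get_state(); M=R.from_rotvec(s["tool_rot"]).as_matrix(); p=s["position"]
for dz in(-.053,-.083,-.113): print(dz,((proj("top",[p+M@[x,.095,dz] for x in(-.0375,.0375)])-[200,110])*3.6+[396,0]).round().tolist(),((proj("side",[p+M@[x,.095,dz] for x in(-.0375,.0375)])-[310,120])*3.6).round().tolist())
print(s["torque"],s["ft_force"])
# FK hint: side body shift solve from seen tips, allowing 3D offset: list jac
for d in np.eye(3)*.01: print(((proj("side",[p+d])-proj("side",[p]))*3.6).round(1))
E
```

```text
-0.053 [[797.0, 202.0], [750.0, 58.0]] [[216.0, 201.0], [341.0, 184.0]]
-0.083 [[796.0, 185.0], [747.0, 36.0]] [[219.0, 146.0], [345.0, 130.0]]
-0.113 [[794.0, 167.0], [744.0, 13.0]] [[222.0, 90.0], [350.0, 75.0]]
[-0.02079188 -0.01601587  0.02399584] [ 0.00869104  0.63912204 -0.12976537]
[[16.9 -0.2]]
[[-2.3 -6.1]]
[[  0.8 -16. ]]
```

The top view agrees with the reported x and y. In the side view the tips are at (163,183) and (240,235), lined up with the cap at (196,275), but about 29 mm higher than the report. I'll go down to the reported grasp height and look again.

Request:
{"api": "send_rows", "payload": {
  "xyz": [
    [0,0,5],
    [0,0,12],
    [0,0,19],
    [0,0,26],
    [0,0,32],
    [0,0,38],
    [0,0,43],
    [0,0,46],
    [0,0,48],
    [0,0,48]
  ],
  "dr": [
    [0,0,0],
    [0,0,0],
    [0,0,0],
    [0,0,0],
    [0,0,0],
    [0,0,0],
    [0,0,0],
    [0,0,0],
    [0,0,0],
    [0,0,0]
  ]
}}

```text
time: 3.78
position: [0.6262, 0.1122, 0.109]
tool_rot: [3.101, 0.505, -0.001]
ft_force: [0.4, -0.2, -0.2]
grip_width: 0.997
grip_force: 0.0
```

```bash
python3 - <<'E'
from h import *
s=get_state(); M=R.from_rotvec(s["tool_rot"]).as_matrix(); p=s["position"]; print(p,s["ft_force"])
P=[p+M@[0,sg*.051,z] for sg in(-1,1) for z in(.017,-.012)]
print(((proj("side",P)-[320,140])*6).round().tolist())
shot("side","pics/s4.png",(320,140,420,240),6)
E
```

```text
[0.62622286 0.11224917 0.10895292] [ 0.35121197 -0.16358831 -0.20029642]
[[195.0, 373.0], [198.0, 301.0], [320.0, 481.0], [324.0, 405.0]]
```

View pics/s4.png

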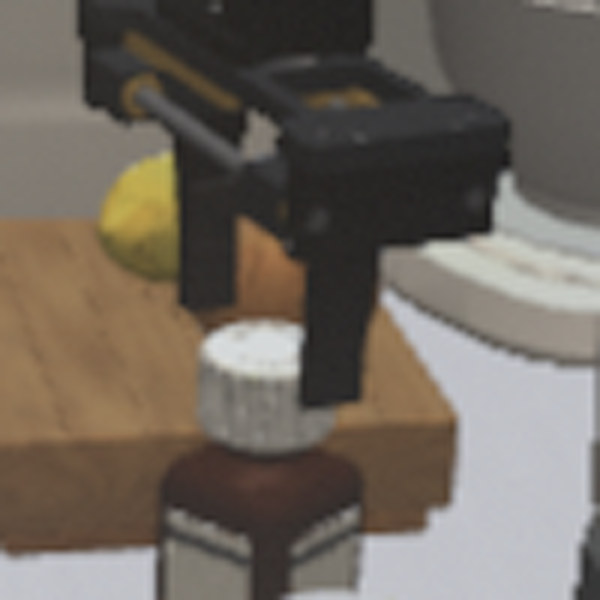

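The tips sit at (208,308) and (332,402), which is only cap-top level, about z 0.121. The real tips are therefore about 29 mm above the report. I'll descend 28 mm more and close gently: a stop at 50 mm means the cap, 60 mm means the body.

Request:
{"api": "send_rows", "payload": {
  "xyz": [
    [0,0,3],
    [0,0,7],
    [0,0,11],
    [0,0,15],
    [0,0,19],
    [0,0,22],
    [0,0,25],
    [0,0,27],
    [0,0,28],
    [0,0,28]
  ],
  "dr": [
    [0,0,0],
    [0,0,0],
    [0,0,0],
    [0,0,0],
    [0,0,0],
    [0,0,0],
    [0,0,0],
    [0,0,0],
    [0,0,0],
    [0,0,0]
  ]
}}

```text
time: 4.67
position: [0.6263, 0.1122, 0.0811]
tool_rot: [3.101, 0.505, -0.001]
ft_force: [-0.2, -0.1, 0.3]
grip_width: 1.002
grip_force: 0.0
```

Request:
{"api": "send_rows", "payload": {
  "xyz": [
    [0,0,0],
    [0,0,0],
    [0,0,0],
    [0,0,0],
    [0,0,0],
    [0,0,0],
    [0,0,0],
    [0,0,0],
    [0,0,0],
    [0,0,0]
  ],
  "dr": [
    [0,0,0],
    [0,0,0],
    [0,0,0],
    [0,0,0],
    [0,0,0],
    [0,0,0],
    [0,0,0],
    [0,0,0],
    [0,0,0],
    [0,0,0]
  ],
  "jaw": 40,
  "grip_force": 10
}}

```text
time: 5.5
position: [0.6264, 0.1126, 0.0815]
tool_rot: [-3.1, -0.505, -0.0]
ft_force: [-0.9, 0.3, 0.6]
grip_width: 0.585
grip_force: 10.0
```

```bash
python3 - <<'E'
from h import *
s=get_state(); print(s["position"],s["ft_force"],s["grip_width"]*87,s["grip_force"],s["joint_positions"].round(2))
shot("side","pics/s5.png",(320,140,420,240),5)
E
```

```text
[0.62644747 0.11256996 0.08148806] [-0.88582067  0.31652314  0.62525417] 50.91475775258477 10.0000436308801 [ 0.3   0.47 -0.67  1.62  0.31  1.17 -1.68]
```

View pics/s5.png

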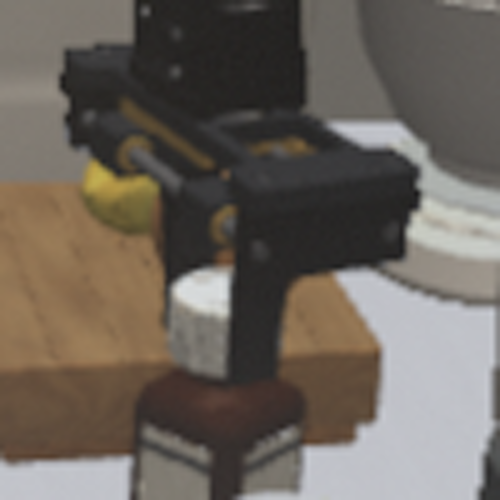

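The jaws stopped at 51 mm, so the cap is gripped; in the view the finger covers the cap's full height, with the tip at its skirt (255,380). Now I grip firmly and lift.

Request:
{"api": "send_rows", "payload": {
  "xyz": [
    [0,0,0],
    [0,0,0],
    [0,0,0],
    [0,0,-4],
    [0,0,-12],
    [0,0,-22],
    [0,0,-34],
    [0,0,-46],
    [0,0,-56],
    [0,0,-60]
  ],
  "dr": [
    [0,0,0],
    [0,0,0],
    [0,0,0],
    [0,0,0],
    [0,0,0],
    [0,0,0],
    [0,0,0],
    [0,0,0],
    [0,0,0],
    [0,0,0]
  ],
  "jaw": 40,
  "grip_force": 40
}}

```text
time: 6.38
position: [0.6277, 0.1126, 0.1444]
tool_rot: [3.1, 0.505, 0.006]
ft_force: [0.3, 0.9, -2.5]
grip_width: 0.576
grip_force: 40.0
```

```bash
python3 - <<'E'
from h import *
s=get_state(); p=s["position"]; M=R.from_rotvec(s["tool_rot"]).as_matrix(); print(p,s["ft_force"],s["grip_width"]*87,s["grip_force"])
print(M.round(3)); print(M.T@(np.array([.485,.0465,p[2]])-p)*1000)
E
```

```text
[0.62771457 0.11263116 0.14435475] [ 0.28939685  0.93786571 -2.46705486] 50.1530838270306 39.99938515211397
[[ 0.948  0.317  0.004]
 [ 0.317 -0.948  0.   ]
 [ 0.004  0.001 -1.   ]]
[-156.31934756   17.45649212   -0.55866382]
```

Request:
{"api": "send_rows", "payload": {
  "xyz": [
    [-8,1,0],
    [-26,3,0],
    [-48,5,0],
    [-72,8,0],
    [-96,10,0],
    [-118,13,0],
    [-138,15,0],
    [-151,17,0],
    [-156,17,0],
    [-156,17,0]
  ],
  "dr": [
    [0,0,-0.02],
    [0,0,-0.07],
    [0,0,-0.13],
    [0,0,-0.2],
    [0,0,-0.26],
    [0,0,-0.32],
    [0,0,-0.38],
    [0,0,-0.41],
    [0,0,-0.424],
    [0,0,-0.424]
  ]
}}

```text
time: 7.22
position: [0.4833, 0.046, 0.1418]
tool_rot: [2.924, 1.144, -0.0]
ft_force: [0.6, 0.3, -1.8]
grip_width: 0.573
grip_force: 40.0
```

```bash
python3 - <<'E'
from h import *
s=get_state(); p=s["position"]; M=R.from_rotvec(s["tool_rot"]).as_matrix(); print(p,s["joint_positions"].round(2),np.degrees(np.arctan2(M[1,0],M[0,0])))
th=np.radians(-22.7); zb=p[2]-.0815
off=np.array([265,190])
im=get_image("side")[190:310,265:405]
o=cv2.resize(im,None,fx=5,fy=5,interpolation=cv2.INTER_CUBIC)
def dr(P,c):
    q=((proj("side",P)-off+.5)*5*1).round().astype(np.int32); cv2.polylines(o,[q],True,c,1)
dr(rsq(p[0],p[1],th,zb),(0,255,0)); dr(rsq(p[0],p[1],th,zb+.07),(0,255,0)); dr(rsq(.485,.0465,th,.024,.032,.001),(255,0,0)); dr(rsq(.485,.0465,th,.024,.043,.001),(255,0,0)); dr(circ(p[0],p[1],zb+.092,.025),(0,0,255))
cv2.imwrite("pics/s6.png",o[:,:,::-1])
E
```

```text
[0.48331537 0.04600723 0.14179179] [ 0.61  0.06 -0.77  1.92  0.05  1.18 -1.01] 42.72852562938121
```

View pics/s6.png

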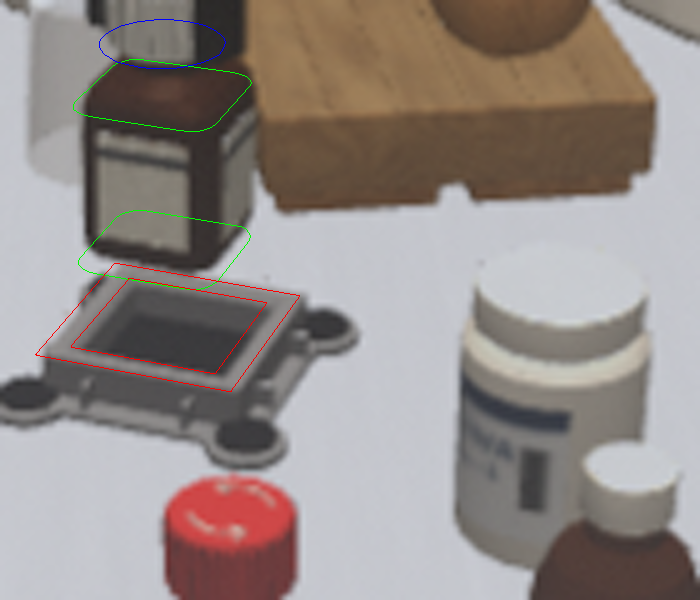

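The overlay shows the holder rim's outer corners at about (108,275), (308,298), (245,398) and (40,362). The bottle's front face looks flatter than the model, so its yaw is several degrees off. I'll fit both numerically in this one camera.

```bash
cat > fit.py <<'E'
from h import *
from scipy.optimize import minimize
def fitb(n,p,z,th0,win,dark=105):
    im=get_image(n); x0,y0,x1,y1=win
    m=np.zeros((480,640),np.uint8); m[y0:y1,x0:x1]=(im[y0:y1,x0:x1].max(2)<dark)
    k,l,st,_=cv2.connectedComponentsWithStats(m); b=1+st[1:,4].argmax()
    pts=np.argwhere(l==b)[:,::-1]; h=cv2.convexHull(pts.astype(np.int32)); M=np.zeros((480,640),np.uint8); cv2.fillConvexPoly(M,h,1)
    def cost(q):
        x,zz,th=q; g=fill(n,[np.vstack([rsq(x,p[1],th,zz),rsq(x,p[1],th,zz+.07)])])
        d=np.abs(g-M); return d[y0+3:y1,x0:x1].sum()
    best=None
    for t in np.radians(np.arange(-20,21,8))+th0:
        q0=np.array([p[0],z,t]); r=minimize(cost,q0,method="Nelder-Mead",options=dict(initial_simplex=q0+np.array([[0,0,0],[.004,0,0],[0,.004,0],[0,0,.1]])))
        if best is None or r.fun<best.fun: best=r
    return best.x,np.degrees(best.x[2]),best.fun,cv2.boundingRect(h),M[y0:y1].sum()
E
python3 - <<'E'
from fit import *
from scipy.optimize import least_squares
s=get_state(); p=s["position"]
for dk in(85,105): print("bottle",fitb("side",p,p[2]-.0815,np.radians(-22.7),(275,211,322,250),dk))
o=np.array([[108,275],[308,298],[245,398],[40,362]])/5-.4+[265,190]
def res(q):
    x,y,t=q; c=np.array([[-1,1],[1,1],[1,-1],[-1,-1]])*.043
    P=c@np.array([[np.cos(t),np.sin(t)],[-np.sin(t),np.cos(t)]])+[x,y]
    return (proj("side",np.c_[P,np.full(4,.024)])-o).ravel()
r=least_squares(res,[.485,.0465,-.4]); print("holder",r.x,np.degrees(r.x[2]),r.fun.round(1))
E
```

```text
bottle (array([ 0.48549328,  0.0690676 , -0.22872044]), np.float64(-13.10471608538747), np.float64(64.75), (282, 211, 35, 33), np.uint64(998))
bottle (array([ 0.4900483 ,  0.06855112, -0.65217433]), np.float64(-37.36683636031961), np.float64(76.5), (282, 211, 40, 33), np.uint64(1167))
holder [ 0.48729503  0.03957507 -0.3383294 ] -19.38484643682858 [ 0.9 -0.8 -1.2  0.1 -0.2 -0.   0.5  0.8]
```

Request:
{"api": "send_rows", "payload": {
  "xyz": [
    [1,0,2],
    [2,1,6],
    [2,1,12],
    [2,1,18],
    [2,1,24],
    [2,1,29],
    [2,1,33],
    [2,1,36],
    [2,1,38],
    [2,1,38]
  ],
  "dr": [
    [0,0,0.02],
    [0,0,0.05],
    [0,0,0.05],
    [0,0,0.05],
    [0,0,0.05],
    [0,0,0.05],
    [0,0,0.05],
    [0,0,0.05],
    [0,0,0.05],
    [0,0,0.05]
  ]
}}

```text
time: 8.2
position: [0.4858, 0.047, 0.1032]
tool_rot: [2.953, 1.072, -0.001]
ft_force: [-0.4, -0.3, -3.0]
grip_width: 0.575
grip_force: 40.0
```

```bash
python3 - <<'E'
from fit import *
s=get_state(); p=s["position"]; M=R.from_rotvec(s["tool_rot"]).as_matrix(); print(p,s["ft_force"],s["torque"],np.degrees(np.arctan2(M[1,0],M[0,0])))
th=np.radians(-20); zb=p[2]-.0815
off=np.array([265,190])
im=get_image("side")[200:290,265:345]; off=np.array([265,200])
o=cv2.resize(im,None,fx=6.6,fy=6.6,interpolation=cv2.INTER_CUBIC)
cv2.imwrite("pics/s7.png",o[:,:,::-1])
print("seam ref", ((proj("side",[[p[0],p[1],zb],[p[0],p[1],zb+.07]])-off)*6.6).round())
E
```

```text
[0.48584946 0.04704632 0.10317947] [-0.4026572  -0.30763544 -3.00312628] [-0.12483859  0.04831536 -0.02816964] 39.923229261258626
seam ref [[224. 364.]
 [221. 167.]]
```

View pics/s7.png

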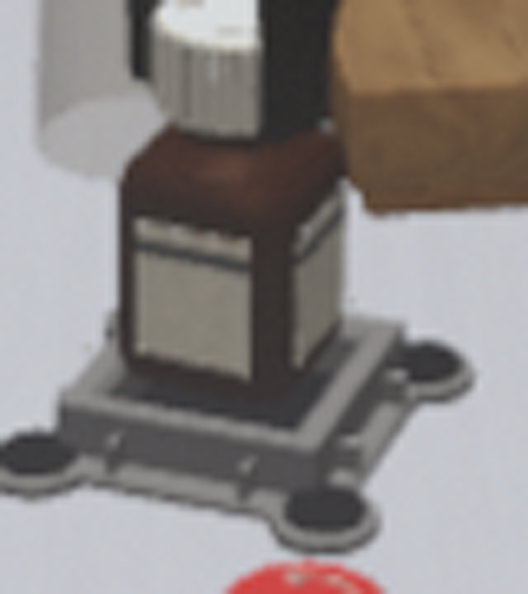

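The bottle hovers just above the mouth, roughly centred: its base spans x 122–345 and the socket centre is at about (233,362). Its faces are parallel to the socket, with label-edge slope 0.25 against rim slope 0.23. I'll lower slowly and watch the force.

Request:
{"api": "send_rows", "payload": {
  "xyz": [
    [0,0,1],
    [0,0,2],
    [0,0,4],
    [0,0,5],
    [0,0,6],
    [0,0,7],
    [0,0,8],
    [0,0,9],
    [0,0,10],
    [0,0,10]
  ],
  "dr": [
    [0,0,0],
    [0,0,0],
    [0,0,0],
    [0,0,0],
    [0,0,0],
    [0,0,0],
    [0,0,0],
    [0,0,0],
    [0,0,0],
    [0,0,0]
  ]
}}

```text
time: 9.08
position: [0.4863, 0.0474, 0.0934]
tool_rot: [-2.953, -1.072, -0.001]
ft_force: [1.9, -0.2, -1.9]
grip_width: 0.575
grip_force: 40.0
```

Request:
{"api": "send_rows", "payload": {
  "xyz": [
    [1,0.5,0],
    [1,0.5,1],
    [1,0.5,2],
    [1,0.5,3],
    [1,0.5,4],
    [1,0.5,5],
    [1,0.5,6],
    [1,0.5,6],
    [1,0.5,6],
    [1,0.5,6]
  ],
  "dr": [
    [0,0,0],
    [0,0,0],
    [0,0,0],
    [0,0,0],
    [0,0,0],
    [0,0,0],
    [0,0,0],
    [0,0,0],
    [0,0,0],
    [0,0,0]
  ]
}}

```text
time: 9.92
position: [0.4873, 0.0476, 0.0877]
tool_rot: [2.953, 1.072, 0.0]
ft_force: [-2.6, 0.4, 3.7]
grip_width: 0.575
grip_force: 40.0
```

```bash
python3 - <<'E'
from fit import *
s=get_state(); p=s["position"]; print(p,s["ft_force"],s["torque"])
E
```

```text
[0.48725156 0.04755279 0.08773089] [-2.59580591  0.4413217   3.65428702] [-0.12475951  0.27237027 -0.00644726]
```

Request:
{"api": "send_rows", "payload": {
  "xyz": [
    [-0.5,-0.3,0],
    [-0.5,-0.3,0],
    [-0.5,-0.3,1],
    [-0.5,-0.3,1],
    [-0.5,-0.3,2],
    [-0.5,-0.3,2],
    [-0.5,-0.3,3],
    [-0.5,-0.3,3],
    [-0.5,-0.3,3],
    [-0.5,-0.3,3]
  ],
  "dr": [
    [0,0,0],
    [0,0,0],
    [0,0,0],
    [0,0,0],
    [0,0,0],
    [0,0,0],
    [0,0,0],
    [0,0,0],
    [0,0,0],
    [0,0,0]
  ]
}}

```text
time: 10.75
position: [0.4868, 0.0473, 0.0848]
tool_rot: [2.952, 1.072, 0.0]
ft_force: [-1.9, -1.5, 6.9]
grip_width: 0.576
grip_force: 40.0
```

```bash
python3 - <<'E'
from fit import *
s=get_state(); p=s["position"]; print(p,s["ft_force"],s["torque"])
# bottle base vs socket: white label/dark rows along column through cap and body; label band location seated vs model
im=get_image("side"); cv2.imwrite("pics/s8.png",im[:,:,::-1])
a=cv2.imread("pics/s7.png")
# track shift of bottle label + cap patches between s7 and now
A=cv2.resize(a,(80,90),interpolation=cv2.INTER_AREA); B=im[200:290,265:345,::-1]
for nm,(x0,y0,x1,y1) in dict(label=(20,32,39,52),cap=(22,5,39,20),foot=(42,70,58,84),label2=(43,30,52,50)).items():
    B2=im[190:300,255:355,::-1]; r=cv2.matchTemplate(np.ascontiguousarray(B2),A[y0:y1,x0:x1],cv2.TM_CCOEFF_NORMED); _,v,_,l=cv2.minMaxLoc(r); print(nm,round(v,3),l[0]-x0-10,l[1]-y0-10)
for d in((.485,.047,.10),): print((proj("side",[d])-proj("side",[np.array(d)-[0,0,.01]])))
E
```

```text
[0.48679958 0.04733533 0.08481331] [-1.94413179 -1.53803248  6.91631724] [-0.17893355  0.3345749   0.05020409]
label 0.975 0 6
cap 0.928 0 8
foot 0.998 0 0
label2 0.958 0 7
[[-0.06200903 -4.40859259]]
```

```bash
python3 - <<'E'
from fit import *
im=cv2.imread("pics/s8.png"); p=np.array([.4868,.0473])
for nm,zb in(("floor",.006),("rim",.022)):
    q=proj("side",np.vstack([circ(*p,zb+.092-.0065,.025),circ(*p,zb+.122-.0065,.025)]))
    lab=proj("side",[[*p,zb]]) 
    print(nm,"skirt front row",q[:40,1].max().round(1),"top back row",q[40:,1].min().round(1),"cols",q[:,0].min().round(1),q[:,0].max().round(1))
    b=proj("side",rsq(*p,np.radians(-22),zb+.07)); print("  z70 cols",b[:,0].min().round(1),b[:,0].max().round(1))
for c in(292,296,298,302): print(c,im[198:270,c].mean(1).astype(int).tolist())
E
```

```text
floor skirt front row 230.8 top back row 206.9 cols 286.4 311.2
  z70 cols 281.6 316.1
rim skirt front row 223.6 top back row 199.8 cols 286.2 311.2
  z70 cols 281.4 316.2
292 [48, 47, 46, 46, 48, 47, 47, 48, 73, 180, 212, 215, 218, 219, 216, 185, 153, 138, 130, 130, 129, 128, 125, 123, 122, 122, 119, 115, 107, 80, 58, 58, 60, 59, 58, 58, 58, 56, 55, 54, 54, 53, 112, 132, 137, 105, 69, 93, 120, 131, 129, 131, 133, 132, 134, 134, 134, 133, 132, 133, 133, 133, 118, 82, 110, 136, 114, 87, 81, 82, 82, 82]
296 [56, 111, 138, 142, 141, 141, 143, 146, 197, 209, 198, 211, 218, 217, 218, 217, 204, 167, 144, 136, 131, 130, 127, 124, 123, 122, 122, 125, 124, 117, 84, 60, 63, 65, 68, 61, 60, 58, 56, 55, 53, 54, 53, 99, 127, 133, 101, 70, 96, 126, 133, 134, 135, 134, 133, 134, 133, 135, 134, 133, 132, 131, 132, 118, 86, 117, 133, 103, 81, 82, 81, 81]
298 [47, 54, 109, 139, 145, 143, 144, 154, 194, 199, 209, 218, 218, 218, 207, 212, 216, 177, 129, 122, 123, 125, 124, 117, 121, 126, 125, 124, 125, 126, 96, 66, 68, 71, 72, 70, 65, 60, 58, 55, 54, 53, 54, 68, 112, 132, 108, 77, 76, 116, 134, 133, 133, 131, 131, 132, 131, 131, 133, 134, 132, 133, 133, 137, 101, 111, 136, 115, 87, 81, 82, 81]
302 [47, 47, 49, 84, 167, 197, 197, 201, 210, 201, 209, 218, 218, 218, 200, 207, 216, 180, 132, 121, 123, 123, 118, 113, 115, 122, 124, 123, 124, 125, 95, 66, 69, 70, 69, 67, 66, 65, 63, 61, 56, 53, 53, 55, 73, 110, 123, 96, 70, 77, 110, 126, 122, 119, 119, 119, 119, 118, 118, 117, 117, 117, 118, 119, 125, 96, 118, 139, 110, 83, 81, 100]
```

Force rises at about 1 N/mm, so this is the liner spring. The base seems to sit within a few millimetres of the floor, perhaps rubbing on a wall. I'll ease off, wiggle, press again and compare.

Request:
{"api": "send_rows", "payload": {
  "xyz": [
    [-0.7,-0.2,-2],
    [-2,0,-2],
    [-2,1,-2],
    [0,2,-2],
    [1,0,-2],
    [0,-2,-2],
    [-1,-0.5,-2],
    [-0.7,-0.2,-1],
    [-0.7,-0.2,0],
    [-0.7,-0.2,0]
  ],
  "dr": [
    [0,0,0],
    [0,0,0.04],
    [0,0,0.05],
    [0,0,0.02],
    [0,0,-0.02],
    [0,0,-0.04],
    [0,0,-0.02],
    [0,0,0],
    [0,0,0],
    [0,0,0]
  ]
}}

```text
time: 11.63
position: [0.4861, 0.0468, 0.0845]
tool_rot: [2.953, 1.071, -0.0]
ft_force: [-2.1, -0.4, 6.4]
grip_width: 0.576
grip_force: 40.0
```

```bash
python3 - <<'E'
from fit import *
s=get_state(); p=s["position"]; print(p,s["ft_force"],s["torque"],s["joint_positions"].round(2))
im=get_image("side"); cv2.imwrite("pics/s9.png",im[:,:,::-1])
c=298; print(im[225:270,c].mean(1).astype(int).tolist())
q=proj("side",np.vstack([circ(.627,.1137,.092,.025),circ(.627,.1137,.122,.025)])); print("s0 pred",q[:40,1].max(),q[40:,1].min(),q[:,0].min(),q[:,0].max())
a=cv2.imread("pics/s0.png"); print(a[190:222,364].mean(1).astype(int).tolist())
q=proj("side",[[.485,.0465,.024]]); 
E
```

```text
[0.48605975 0.04684489 0.08452536] [-2.05417604 -0.41484095  6.36422194] [-0.17328394  0.19204192  0.02963981] [ 0.58  0.14 -0.77  1.97  0.11  1.07 -1.11]
[116, 125, 125, 101, 67, 63, 70, 72, 73, 67, 62, 61, 57, 56, 54, 54, 53, 73, 112, 128, 99, 69, 76, 116, 131, 130, 128, 128, 129, 130, 128, 128, 129, 129, 129, 130, 129, 117, 123, 136, 115, 87, 81, 81, 82]
s0 pred 215.36042488097036 193.3814189438336 351.2748650009294 375.0805980880168
[84, 81, 78, 135, 182, 204, 209, 210, 209, 207, 198, 200, 180, 137, 118, 120, 120, 110, 111, 116, 108, 108, 113, 113, 103, 73, 45, 53, 62, 66, 64, 58]
```

```bash
python3 - <<'E'
from fit import *
def facez(n,uv,c,ang):
    A,B=ray(n,[uv],.2)[0],ray(n,[uv],0.)[0]; nn=np.array([np.cos(ang),np.sin(ang)]); d=nn@(np.array(c)-A[:2])+.03; t=d/(nn@(B-A)[:2]); return (A+t*(B-A))
def edges(f,cols,r0,r1,c,deg):
    im=cv2.imread(f).mean(2)
    for col in cols:
        g=np.diff(cv2.GaussianBlur(im[r0:r1,col:col+1],(1,3),0)[:,0]); up=[i for i in range(1,len(g)-1) if abs(g[i])>10 and abs(g[i])>=abs(g[i-1]) and abs(g[i])>abs(g[i+1])]
        print(f,col,[(r0+i+.5,int(g[i]),round(facez(“side” if 0 else "side",(col,r0+i+.5),c,np.radians(deg))[2]*1000,1)) for i in up])
E
sed -n 1,1p h.py >/dev/null; python3 - <<'E'
from fit import *
def facez(uv,c,ang):
    A,B=ray("side",[uv],.2)[0],ray("side",[uv],0.)[0]; nn=np.array([np.cos(ang),np.sin(ang)]); t=(nn@(np.array(c)-A[:2])+.03)/(nn@(B-A)[:2]); return (A+t*(B-A))[2]*1000
def edges(f,cols,r0,r1,c,deg):
    im=cv2.imread("pics/"+f).astype(float).mean(2)
    for col in cols:
        g=np.diff(im[r0:r1,col]); k=[i for i in range(1,len(g)-1) if abs(g[i])>12 and abs(g[i])>=abs(g[i-1]) and abs(g[i])>abs(g[i+1])]
        print(f,col,[(r0+i+.5,int(g[i]),round(facez((col,r0+i+.5),c,np.radians(deg)),1)) for i in k])
edges("s0.png",(351,355,359),215,252,(.627,.1137),-137)
edges("s9.png",(288,293,298),228,268,(.486,.0468),-112)
edges("s8.png",(288,293,298),228,268,(.486,.0468),-112)
E
```

```text
s0.png 351 [(225.5, 26, np.float64(63.8)), (228.5, -25, np.float64(56.7)), (230.5, 29, np.float64(51.9)), (244.5, -30, np.float64(17.8)), (248.5, 94, np.float64(7.9))]
s0.png 355 [(226.5, 53, np.float64(65.3)), (230.5, -27, np.float64(55.8)), (232.5, 27, np.float64(51.1)), (247.5, -32, np.float64(14.7))]
s0.png 359 [(228.5, 44, np.float64(64.4)), (231.5, -26, np.float64(57.4)), (233.5, 28, np.float64(52.6)), (243.5, 12, np.float64(28.7)), (247.5, -28, np.float64(19.0))]
s9.png 288 [(240.5, 34, np.float64(69.5)), (243.5, -29, np.float64(62.6)), (245.5, 33, np.float64(58.0)), (259.5, -22, np.float64(25.0)), (261.5, 26, np.float64(20.3)), (263.5, -27, np.float64(15.4))]
s9.png 293 [(241.5, 38, np.float64(69.2)), (244.5, -30, np.float64(62.3)), (246.5, 32, np.float64(57.7)), (260.5, -13, np.float64(24.8)), (262.5, 18, np.float64(20.0)), (264.5, -27, np.float64(15.2))]
s9.png 298 [(242.5, 38, np.float64(68.8)), (245.5, -29, np.float64(61.9)), (247.5, 39, np.float64(57.3)), (261.5, -12, np.float64(24.6)), (265.5, -28, np.float64(15.0))]
s8.png 288 [(238.5, 31, np.float64(74.1)), (242.5, -31, np.float64(64.9)), (244.5, 27, np.float64(60.3)), (259.5, -35, np.float64(25.0)), (261.5, 34, np.float64(20.3)), (263.5, -28, np.float64(15.4))]
s8.png 293 [(240.5, 36, np.float64(71.5)), (243.5, -30, np.float64(64.6)), (245.5, 39, np.float64(60.0)), (260.5, -36, np.float64(24.8)), (262.5, 33, np.float64(20.0)), (264.5, -28, np.float64(15.2))]
s8.png 298 [(241.5, 44, np.float64(71.1)), (244.5, -31, np.float64(64.2)), (246.5, 40, np.float64(59.6)), (261.5, -36, np.float64(24.6)), (263.5, 24, np.float64(19.8)), (265.5, -28, np.float64(15.0))]  File "<stdin>", line 8
    print(f,col,[(r0+i+.5,int(g[i]),round(facez(“side” if 0 else "side",(col,r0+i+.5),c,np.radians(deg))[2]*1000,1)) for i in up])
                                                ^
SyntaxError: invalid character '“' (U+201C)
```

Comparing label heights with the first picture puts the base at about 5.4 mm (the floor is at 6), so the bottle is seated. The liner is at about -3.7 mm. I'll press 3.3 mm further.

Request:
{"api": "send_rows", "payload": {
  "xyz": [
    [-0.8,-0.6,0],
    [-0.8,-0.6,1],
    [-0.8,-0.6,1],
    [-0.8,-0.6,2],
    [-0.8,-0.6,2],
    [-0.8,-0.6,3],
    [-0.8,-0.6,3.3],
    [-0.8,-0.6,3.3],
    [-0.8,-0.6,3.3],
    [-0.8,-0.6,3.3]
  ],
  "dr": [
    [0,0,0],
    [0,0,0],
    [0,0,0],
    [0,0,0],
    [0,0,0],
    [0,0,0],
    [0,0,0],
    [0,0,0],
    [0,0,0],
    [0,0,0]
  ],
  "grip_force": 45
}}

```text
time: 12.52
position: [0.4857, 0.0468, 0.0819]
tool_rot: [2.952, 1.071, 0.002]
ft_force: [-1.6, -1.7, 8.6]
grip_width: 0.579
grip_force: 45.0
```

Request:
{"api": "send_rows", "payload": {
  "xyz": [
    [0,0,1],
    [0,0,1],
    [0,0,1],
    [0,0,1],
    [0,0,1],
    [0,0,1],
    [0,0,1],
    [0,0,1],
    [0,0,1],
    [0,0,1]
  ],
  "dr": [
    [0,0,0],
    [0,0,0],
    [0,0,-0.05],
    [0,0,-0.1],
    [0,0,-0.16],
    [0,0,-0.22],
    [0,0,-0.28],
    [0,0,-0.34],
    [0,0,-0.4],
    [0,0,-0.4]
  ]
}}

```text
time: 13.35
position: [0.4865, 0.0466, 0.0812]
tool_rot: [2.678, 1.638, 0.004]
ft_force: [0.2, -1.9, 8.9]
grip_width: 0.568
grip_force: 45.0
```

```bash
python3 - <<'E'
from h import *
s=get_state(); p=s["position"]; print(p,s["ft_force"],s["torque"],s["joint_positions"].round(2))
E
```

```text
[0.48652926 0.04657049 0.08116452] [ 0.22371591 -1.91878349  8.90531334] [-0.3562594  -0.07567243 -0.02244441] [ 0.61  0.15 -0.81  1.98  0.13  1.06 -0.72]
```

Request:
{"api": "send_rows", "payload": {
  "xyz": [
    [0,0,0.5],
    [0,0,0.5],
    [0,0,0.5],
    [0,0,0.5],
    [0,0,0.5],
    [0,0,0.5],
    [0,0,0.5],
    [0,0,0.5],
    [0,0,0.5],
    [0,0,0.5]
  ],
  "dr": [
    [0,0,-0.05],
    [0,0,-0.14],
    [0,0,-0.23],
    [0,0,-0.32],
    [0,0,-0.41],
    [0,0,-0.5],
    [0,0,-0.58],
    [0,0,-0.66],
    [0,0,-0.72],
    [0,0,-0.72]
  ]
}}

```text
time: 14.18
position: [0.4874, 0.0464, 0.0811]
tool_rot: [1.928, 2.475, 0.004]
ft_force: [0.9, -2.6, 10.2]
grip_width: 0.574
grip_force: 45.0
```

```bash
python3 - <<'E'
from h import *
s=get_state(); p=s["position"]; M=R.from_rotvec(s["tool_rot"]).as_matrix(); print(p,s["ft_force"],s["torque"],s["joint_positions"].round(2),np.degrees(np.arctan2(M[1,0],M[0,0])))
E
```

```text
[0.48736398 0.04636594 0.08106091] [ 0.94134574 -2.57085627 10.24528811] [-0.37249637 -0.31494987 -0.01843587] [ 0.68  0.17 -0.88  1.97  0.15  1.06 -0.02] 104.15798782567819
```

Request:
{"api": "send_rows", "payload": {
  "xyz": [
    [0,0,-1],
    [0,0,-3],
    [0,0,-5],
    [0,0,-7],
    [0,0,-9],
    [0,0,-11],
    [0,0,-13],
    [0,0,-15],
    [0,0,-16],
    [0,0,-16]
  ],
  "dr": [
    [0,0,0],
    [0,0,0],
    [0,0,0],
    [0,0,0],
    [0,0,0],
    [0,0,0],
    [0,0,0],
    [0,0,0],
    [0,0,0],
    [0,0,0]
  ]
}}

```text
time: 15.02
position: [0.4847, 0.0472, 0.0956]
tool_rot: [-1.932, -2.477, 0.0]
ft_force: [1.0, -0.8, -0.5]
grip_width: 0.581
grip_force: 45.0
```

```bash
cat > lab.py <<'E'
from fit import *
def facez(uv,c,ang):
    A,B=ray("side",[uv],.2)[0],ray("side",[uv],0.)[0]; nn=np.array([np.cos(ang),np.sin(ang)]); t=(nn@(np.array(c)-A[:2])+.03)/(nn@(B-A)[:2]); return (A+t*(B-A))[2]*1000
def edges(f,cols,r0,r1,c,deg):
    im=cv2.imread("pics/"+f).astype(float).mean(2)
    for col in cols:
        g=np.diff(im[r0:r1,col]); k=[i for i in range(1,len(g)-1) if abs(g[i])>12 and abs(g[i])>=abs(g[i-1]) and abs(g[i])>abs(g[i+1])]
        print(f,col,[(r0+i+.5,int(g[i]),float(round(facez((col,r0+i+.5),c,np.radians(deg)),1))) for i in k])
def now(f):
    s=get_state(); print(s["position"],s["ft_force"],s["torque"]); shot("side","pics/"+f); edges(f,(288,293,298),228,268,(.486,.0468),-112)
E
python3 -c "from lab import *; now('s10.png')"
```

```text
[0.484694   0.04722816 0.09555462] [ 1.02216336 -0.80575666 -0.45118816] [-0.09177967 -0.20900796 -0.02064214]
s10.png 288 [(241.5, 33, 67.2), (243.5, -31, 62.6), (263.5, -27, 15.4)]
s10.png 293 [(241.5, 37, 69.2), (244.5, -27, 62.3), (246.5, 33, 57.7), (264.5, -28, 15.2)]
s10.png 298 [(242.5, 33, 68.8), (245.5, -30, 61.9), (247.5, 37, 57.3), (261.5, -13, 24.6), (265.5, -28, 15.0)]
```

The cap is free: force is -0.5 N and the label rows are unchanged, so the bottle stayed put. I'll lift straight up to about 6 cm.

Request:
{"api": "send_rows", "payload": {
  "xyz": [
    [0,0,-4],
    [0,0,-11],
    [0,0,-20],
    [0,0,-30],
    [0,0,-40],
    [0,0,-50],
    [0,0,-57],
    [0,0,-62],
    [0,0,-64],
    [0,0,-64]
  ],
  "dr": [
    [0,0,0],
    [0,0,0],
    [0,0,0],
    [0,0,0],
    [0,0,0],
    [0,0,0],
    [0,0,0],
    [0,0,0],
    [0,0,0],
    [0,0,0]
  ]
}}

```text
time: 15.9
position: [0.4851, 0.047, 0.1601]
tool_rot: [1.932, 2.476, 0.0]
ft_force: [-0.3, -0.1, -0.1]
grip_width: 0.572
grip_force: 45.0
```

Request:
{"api": "send_rows", "payload": {
  "xyz": [
    [0,0,0],
    [0,0,0],
    [0,0,0],
    [0,0,0],
    [0,0,0],
    [0,0,0],
    [0,0,0],
    [0,0,0],
    [0,0,0],
    [0,0,0]
  ],
  "dr": [
    [0,0,0],
    [0,0,0],
    [0,0,0],
    [0,0,0],
    [0,0,0],
    [0,0,0],
    [0,0,0],
    [0,0,0],
    [0,0,0],
    [0,0,0]
  ]
}}

```text
time: 16.73
position: [0.4849, 0.0471, 0.1596]
tool_rot: [1.932, 2.477, -0.0]
ft_force: [-0.0, -0.4, -0.5]
grip_width: 0.574
grip_force: 45.0
```

```bash
python3 - <<'E'
from lab import *
now('s11.png'); s=get_state(); print(s["tool_rot"],s["grip_width"]*87, R.from_rotvec(s["tool_rot"]).as_matrix()[:,2])
im=cv2.imread("pics/s11.png").mean(2); 
for c in(292,296,300): print(c,im[160:248,c].astype(int)[::2].tolist())
q=proj("side",[[.485,.047-.025,z] for z in(.1735,.2035)]+[[.485,.047-.0165,.1135]]); print(q.round(1).tolist())
E
```

```text
[0.4848546  0.04708142 0.15961821] [-0.00091529 -0.41888431 -0.5364666 ] [-0.01585817 -0.07824051  0.02739168]
s11.png 288 [(241.5, 32, 67.2), (243.5, -32, 62.6), (263.5, -27, 15.4)]
s11.png 293 [(241.5, 52, 69.2), (246.5, 36, 57.7), (264.5, -26, 15.2)]
s11.png 298 [(242.5, 40, 68.8), (245.5, -28, 61.9), (247.5, 37, 57.3), (265.5, -29, 15.0)]
[ 1.93211811e+00  2.47707634e+00 -8.51639886e-05] 49.460231890208846 [ 4.40599687e-05 -1.03128449e-04 -9.99999994e-01]
292 [127, 123, 123, 123, 123, 122, 178, 207, 203, 204, 132, 117, 119, 122, 124, 118, 126, 147, 147, 148, 149, 148, 147, 148, 149, 149, 149, 141, 106, 70, 56, 53, 52, 55, 57, 60, 61, 59, 59, 56, 53, 92, 119, 71]
296 [128, 123, 122, 123, 123, 123, 214, 216, 216, 216, 126, 123, 132, 125, 126, 126, 124, 138, 140, 141, 140, 142, 141, 142, 143, 144, 137, 52, 51, 54, 51, 52, 52, 52, 53, 58, 65, 67, 60, 56, 54, 75, 126, 75]
300 [129, 123, 123, 123, 123, 124, 215, 217, 216, 215, 131, 122, 123, 123, 123, 121, 119, 191, 196, 196, 197, 197, 193, 189, 183, 183, 129, 50, 50, 54, 51, 52, 51, 51, 53, 62, 72, 75, 62, 60, 55, 53, 122, 98]
[[297.8, 192.8], [297.6, 178.2], [298.1, 219.1]]
```

```bash
python3 -c "from bench import *; print(close_job())"
```

```text
the job is handed in; nothing more can be done
None
```

The bottle is seated in the holder and its safety cap is off. The gripper holds the cap level, about 6 cm above the open neck; the job was handed in shortly after 16.7 s on the robot clock, and no verdict came back.

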